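Turn the spice carousel to bring the salt to the ledge

ROBOT

A 6-joint arm with a two-finger parallel gripper is mounted at the origin on a cart in front of the work surface, level with it; the furniture and walls round the work are solid. World frame = base frame: x ahead of the robot, y to its left, z up, the work surface at z = 0. Lengths are in mm, angles in rad, forces in N, time in s.
With the tool pointing down it reaches from about 300 to 775 mm from the base axis. Payload 14.6 kg.
Tool frame: the origin (TCP) lies at the centre of the arm's flange, where the gripper is bolted on; the fingertips stand 199 mm ahead of it and the grasp point (between the pads) lies 180 mm ahead of it; z points along the fingers, y is the line along which they close (so a half turn about z gives the same grasp; the last joint's range is limited). The gripper opens to 94 mm and grips with 3 to 60 N. Pads are 16 mm wide; open, the fingers measure 119 mm over their backs; the gripper's body (75 mm by 177 mm) begins 78 mm behind the grasp point.
Start: joints at [-1.246, 0.3, 1.521, -0, 1.321, -0.067], TCP at [210.012, -508.317, 404.646] pointing down, gripper open.
Joint ranges: [-3.03, 3.03], [-0.79, 2.21], [0.23, 2.52], [-1.04, 4.18], [0, 3.07], [-2.55, 2.55]. Speed limits (rad/s): [2.22, 2.22, 2.57, 3.14, 3.14, 3.14].

INTERFACE

Orientations are given as [roll, pitch, yaw] about the fixed x, y, z axes, in that order (R = Rz(yaw) Ry(pitch) Rx(roll)).
In Python, from cell import manip, optics, workorder gives the robot as it stands.
- The arm moves only by the tool step_arm, never from a script. Its argument "increments" is a list that holds one entry, the list of rows, each a list of 7 numbers: the turn, a rotation vector about the tool's x, y, z as a fraction of full scale, then the shift along the tool's x, y, z as a fraction of full scale, then the closure, from -1 (fully open) to 1 (shut). In form: [[[wx, wy, wz, tx, ty, tz, fingers], ...]]. A call has 1 to 5 rows; each row shifts and turns the commanded pose from where the row before left it, along the tool's axes as they then stand; what a row does not reach is not made up. Full scale, the value 1, is 40 mm for a shift and 45 degrees for a turn. A row lasts 1/10 s, in which the tool goes at most 50 mm and 8.59 degrees, less where a joint would pass 70% of its speed; a pose out of reach is approached as far as the arm can. A call with a number of a shift or a turn outside -1 to 1 is refused whole. A call with a gripper value outside its range is refused whole. The fingers move at their own pace and stop on an object; "newtons" is the grip in N (left out, the last holds). Time passes only in rows, so rows that do not move let the fingers close. It gives the time, the measured TCP pose, the force, the opening and the grip force at its end, in the units of the state.
- manip.read_state(): the state, without advancing time (a new reading comes with each control period).
- optics.camera(name): name is "side" or "top"; returns a dict with "frame" (384x512x3 uint8, red, green, blue), "range_z" (384x512 float32, mm along the optical axis (not along the pixel's ray), 0 where there is no reading), "mtx" (3x3 intrinsics, pixels), "cam_to_world" (4x4, takes a point from camera to world coordinates). Camera axes: x right, y down, z forward; pixel columns grow to the right and rows downward; lengths in mm; the calibration is good to about 2 mm. A picture is of the moment at which its call begins.
- workorder.sign_off(): hands the job in; it is judged then, once.
The state is a dict: "clock": time; "joints": joint angles; "qd": joint speeds; "effort": joint torques, N m; "eef_pos": TCP position; "eef_rot": TCP orientation; "wrist_force": force on the tool from outside, world axes, zero at the start; "moment": the same for the moment, N m; "finger_gap": finger opening in mm; "finger_force": force on a finger pad.
Only numpy, scipy, OpenCV 4.12 (cv2) and the standard library are available. Lean on these libraries where they do the work, as an engineer would, in place of code of your own. Each camera call takes 0.05 s, during which the arm holds its last target. There are 200 camera calls.

TASK

Turn the spice carousel until the salt shaker stands straight behind the small steel serving ledge, by pushing gently sideways on the carousel's steel arms with a fingertip or closed fingers. Do not grip or lift anything, do not touch the jars or the wooden disc they stand on, and leave the other things on the worktop alone. Finish clear, with every jar still upright in its place on the carousel.

Things in the scene. Friction and masses are not known exactly. Their poses are not given: they have to be found in the camera images.
- foot: the carousel's fixed round steel foot, 170 mm across and 10 mm high, on the worktop; origin on the turning axis at worktop height. Wall cupboards hang about 0.56 m above the worktop behind and to the far left of it: the arms are best pushed on the side nearest the robot
- spider: turning part: 22 mm hub (ball top at height 148 mm) with four straight level round steel arms, 10 mm thick, along its own +x, +y, -x, -y. Origin on the axis, 10 mm above the worktop. Arms: centre lines 105 mm above the worktop, ending in 18 mm balls 140 mm from the axis, bare beyond the disc. Turns both ways about the upright axis; steady friction 0.1 N m, no spring; stays where left
- disc_top (a point): point on the axis, 18 mm above the worktop, at the top face of the light-wood disc that is part of the turning part: 212 mm across, low rim up to 26 mm above the worktop. The four jars stand on it, one in each quarter midway between two arms, their centres 64 mm from the axis. The disc is not to be touched
- ledge: small fixed steel serving ledge at the carousel's edge: an open tray 50 mm wide with a low lip (top 14 mm above the worktop), 145 mm from the carousel's axis at its outer lip. The origin lies on the carousel's turning axis at worktop height and the ledge points out from it along its own -x axis; the ledge does not turn with the carousel
- ledge_middle (a point): the middle of the serving ledge, 127 mm out from the carousel's axis, 7 mm above the worktop
- salt_shaker: salt shaker: clear waisted body with a rounded grey perforated metal cap, 44 mm thick, 90 mm tall, the only one of its kind; stands loose on the carousel; origin at the centre of its underside
- honey_jar: squat wide jar with a broad red screw lid, 62 mm wide, 86 mm tall, loose on the carousel; origin at the centre of its underside
- spice_1: tall slim spice jar with green lid, 46 mm thick, 106 mm tall, loose on the carousel; origin at the centre of its underside
- spice_2: second tall slim spice jar with green lid, 46 mm thick, 106 mm tall, loose on the carousel; origin at the centre of its underside
- mug: white mug, 97 mm tall, bystander on the worktop right of the carousel; origin at its underside
- lemon: lemon, 78 mm long, 56 mm high, bystander right of the carousel; origin at its underside
- tomato_1: tomato, 75 mm, bystander right of the carousel; origin at its underside
- tin_sugar: round canister with a wooden lid, 97 mm across, 115 mm tall, bystander at the back left; origin at its underside
- cezve: small long-handled coffee pot, 192 mm long, 85 mm high, bystander on the left; origin at its underside
- garlic: garlic bulb, 53 mm, bystander on the left near the robot; origin at its underside
- egg_timer: round kitchen timer, 62 mm across, 48 mm high, bystander left of the carousel; origin at its underside
Mind the look-alikes: they are no part of the job. Leave any purple look-alike of the spice_1 alone.

How it is judged:
By the outcome, as a careful person would: the job done as asked, in the order asked, and still so for the second after the job is handed in, with the robot touching nothing.
It also fails if it takes over 64 s, if anything falls off the work surface, if the arm or the gripper's body presses on something with over 40 N, if the wrist force passes 120 N, or if a joint passes its speed limit or range.

## Working session

There is one attempt and no reset: what is moved stays moved. The work goes in short steps, Python scripts to look and compute and a tool call to move; the robot and the scene stay as the last step left them, time stands still between calls to the robot, and variables do not carry over. Pictures are saved under pics/ and viewed, at most 10 in all, crops included, and the job is handed in when it is done.

Besides the shell and the picture viewer there is one more tool, called after ">>>" in YAML: its name, and indented under it one key for each argument. step_arm: Moves the arm, as the interface text tells. Its arguments: {"type":"object","properties":{"increments":{"type":"array","items":{"type":"array","items":{"type":"array","items":{"type":"number"}}}},"newtons":{"type":"number"}},"required":["increments"]}

```bash
mkdir -p pics; cat > h.py <<'E'
import numpy as np, cv2
from cell import manip, optics, workorder
def cam(n):
    d=optics.camera(n); return d
def pts(d):
    K=np.array(d["mtx"]);T=np.array(d["cam_to_world"]);z=d["range_z"].astype(float)
    v,u=np.indices(z.shape)
    P=np.stack([(u-K[0,2])/K[0,0]*z,(v-K[1,2])/K[1,1]*z,z,np.ones_like(z)],-1)
    W=(P@T.T)[...,:3]; W[z==0]=np.nan; return W
E
python3 - <<'E'
from h import *
s=manip.read_state();print(s["clock"],s["eef_pos"],s["eef_rot"],s["finger_gap"])
ims=[]
for n in("top","side"):
    d=cam(n);np.savez(f"{n}0.npz",**d);cv2.imwrite(f"pics/{n}0.png",d["frame"][...,::-1]);T=np.array(d["cam_to_world"]);print(n,T[:3,3].round(),T[:3,2].round(2),np.array(d["mtx"])[0,0])
E
```

```text
0.0 [ 210.00892969 -508.29804646  404.1128308 ] [-3.14050569e+00 -4.81158675e-05  3.91792509e-01] 93.81055068879932
top [ 385.   90. 1280.] [ 0.11 -0.03 -0.99] 366.2934006788258
side [-86. 953. 635.] [ 0.51 -0.72 -0.48] 395.4519235572231
```

View pics/top0.png

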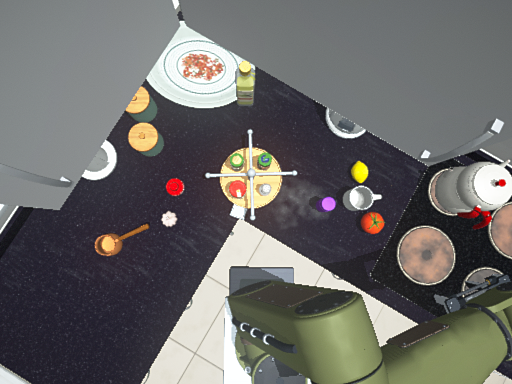

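View pics/side0.png

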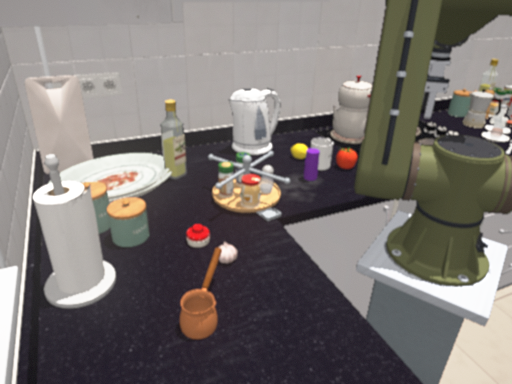

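The top view shows the carousel hub at (250,174), with arm balls at (250,131), (208,176), (251,217) and (291,173). The ledge is at (237,212). The grey-capped jar at (264,189) is the salt candidate and the red lid at (237,188) is honey. The purple look-alike at (328,204) is off the carousel. I'll confirm with an enlarged crop and measure.

```bash
python3 - <<'E'
from h import *
d=dict(np.load("top0.npz"));W=pts(d)
c=d["frame"][120:230,195:305,::-1];cv2.imwrite("pics/crop0.png",cv2.resize(c,(600,600),interpolation=cv2.INTER_CUBIC))
K=d["mtx"];T=d["cam_to_world"]
def ray(u,v,z):
    r=T[:3,:3]@np.linalg.solve(K,[u,v,1]);o=T[:3,3];return (o+r*(z-o[2])/r[2]).round(1)
for n,u,v,z in [("hub",250,173.5,148),("a",250,131,105),("b",208,176,105),("c",251,217,105),("d",291,173,105),("salt",264,189,90),("honey",237,188,86),("ledge",237,212,7)]:
    print(n,ray(u,v,z),W[int(v)-1:int(v)+2,int(u)-1:int(u)+2,2].round().tolist())
E
```

```text
hub [553.9  79.4 148. ] [[141.0, 151.0, 145.0], [147.0, 146.0, 148.0], [144.0, 148.0, 145.0]]
a [701.2  80.8 105. ] [[114.0, 112.0, 112.0], [117.0, 117.0, 111.0], [112.0, 112.0, 110.0]]
b [550.  214.4 105. ] [[117.0, 113.0, 113.0], [116.0, 113.0, 109.0], [110.0, 111.0, 110.0]]
c [419.8  73.9 105. ] [[112.0, 110.0, 111.0], [115.0, 111.0, 115.0], [110.0, 114.0, 114.0]]
d [564.  -54.2 105. ] [[109.0, 106.0, 108.0], [110.0, 114.0, 115.0], [107.0, 105.0, 107.0]]
salt [512.   32.4  90. ] [[102.0, 106.0, 110.0], [103.0, 105.0, 105.0], [105.0, 106.0, 108.0]]
honey [514.5 120.7  86. ] [[106.0, 105.0, 108.0], [106.0, 107.0, 105.0], [104.0, 104.0, 109.0]]
ledge [439.4 121.3   7. ] [[7.0, 9.0, 2.0], [10.0, 10.0, 7.0], [8.0, 12.0, 9.0]]
```

View pics/crop0.png

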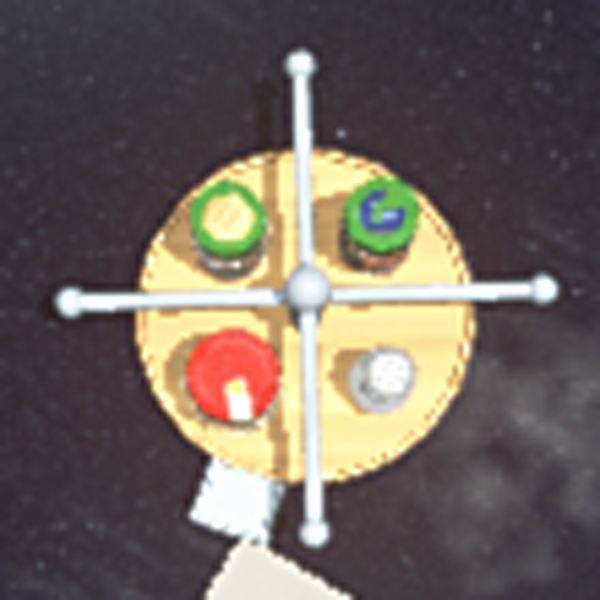

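Crop: the perforated grey cap at crop (385,375), lower right, is the only one of its kind, so it is the salt. Green lids are at (228,215) and (380,215), red honey is at (235,375), and the ledge is at (235,505). The carousel needs about 67° clockwise. I'll refine the angles with masks next.

```bash
cat >> h.py <<'E'
def cast(d,uv,z):
    uv=np.atleast_2d(uv).astype(float);K=d["mtx"];T=d["cam_to_world"]
    r=np.c_[uv,np.ones(len(uv))]@np.linalg.inv(K).T@T[:3,:3].T;o=T[:3,3]
    return (o+r*((z-o[2])/r[:,2:]))[:,:2]
def pix(m): v,u=np.nonzero(m); return np.c_[u,v]
def measure(d):
    hsv=cv2.cvtColor(d["frame"],cv2.COLOR_RGB2HSV)
    v,u=np.indices(hsv.shape[:2]);near=np.hypot(u-250,v-175)<50
    wood=((hsv[...,0]>10)&(hsv[...,0]<28)&(hsv[...,1]>60)&(hsv[...,2]>120)&near).astype(np.uint8)
    c=max(cv2.findContours(wood,0,1)[0],key=cv2.contourArea)
    (x,y),R=cv2.minEnclosingCircle(cast(d,pix(wood),22).astype(np.float32));A=np.array([x,y]);print("disc",A.round(1),round(R,1))
    grey=(hsv[...,1]<50)&(hsv[...,2]>110)&near
    P=cast(d,pix(grey),105)-A;r=np.hypot(*P.T);a=np.degrees(np.arctan2(P[:,1],P[:,0]))%360
    return A,grey,P,r,a
E
python3 - <<'E'
from h import *
d=dict(np.load("top0.npz"));A,g,P,r,a=measure(d)
for h0 in(2,92,182,272):
    da=(a-h0+180)%360-180;k=(abs(da)<8)&(r>30)&(r<155);b=k&(r>128);print(h0,"arm",h0+np.mean(da[k]).round(2),k.sum(),"ballcentre",(P[b].mean(0)+A).round(1),np.hypot(*P[b].mean(0)).round(1))
p=pix(g);Q=cast(d,p,10);q=Q-A;rr=np.hypot(*q.T);aa=np.degrees(np.arctan2(q[:,1],q[:,0]))%360
k=(rr>108)&(rr<150)&(aa>140)&(aa<177);L=Q[k];print("ledge",k.sum(),L.mean(0).round(1),rr[k].max().round(),aa[k].mean().round(1),aa[k].min().round(1),aa[k].max().round(1),cv2.minAreaRect(L.astype(np.float32)))
# side view ledge
s=dict(np.load("side0.npz"));hs=cv2.cvtColor(s["frame"],cv2.COLOR_RGB2HSV);v,u=np.indices(hs.shape[:2])
m=(hs[...,1]<60)&(hs[...,2]>120)&(abs(u-268)<18)&(abs(v-214)<10);L=cast(s,pix(m),10);print("side",L.mean(0).round(1),cv2.minAreaRect(L.astype(np.float32)))
E
```

```text
disc [559.6  75.6] 108.9
2 arm 2.65 119 ballcentre [698.5  81.7] 139.0
92 arm 92.57 117 ballcentre [553.4 214.6] 139.2
182 arm 182.09 119 ballcentre [420.8  69.6] 139.0
272 arm 272.57 116 ballcentre [565.8 -62.7] 138.4
ledge 183 [438.9 118.3] 150.0 160.4 147.1 172.8 ((438.57806396484375, 116.73947143554688), (56.595272064208984, 41.64569091796875), 68.97746276855469)
side [444.3 115.6] ((445.375, 113.31546020507812), (59.91651153564453, 53.031578063964844), 71.07170867919922)
```

>>> step_arm:
  increments:
    - [[0, 0, 0, 0.66, -0.65, 0, 1], [0, 0, 0, 0.66, -0.65, 0, 1], [0, 0, 0, 0.66, -0.65, 0, 1], [0, 0, 0, 0.66, -0.65, 0, 1], [0, 0, 0, 0.66, -0.65, 0, 1]]
  newtons: 10

```text
clock: 0.6
eef_pos: [282.6, -336.3, 404.4]
eef_rot: [-3.141, 0.0, 0.392]
wrist_force: [-0.3, -0.4, -1.2]
finger_gap: 57.3
finger_force: 0.0
```

>>> step_arm:
  increments:
    - [[0, 0, 0, 0.66, -0.65, 0, 1], [0, 0, 0, 0.66, -0.65, 0, 1], [0, 0, 0, 0.66, -0.65, 0, 1], [0, 0, 0, 0.66, -0.65, 0, 1], [0, 0, 0, 0.66, -0.65, 0, 1]]

```text
clock: 1.1
eef_pos: [354.9, -165.7, 404.6]
eef_rot: [-3.142, 0.0, 0.392]
wrist_force: [0.0, -0.7, -0.1]
finger_gap: 17.2
finger_force: 0.0
```

>>> step_arm:
  increments:
    - [[0, 0, -0.15, 0, 0, 0, 1], [0, 0, -0.15, 0, 0, 0, 1], [0, 0, -0.15, 0, 0, 0, 1], [0, 0, -0.15, 0, 0, 0, 1], [0, 0, -0.15, 0, 0, 0, 1]]

```text
clock: 1.6
eef_pos: [354.7, -167.1, 404.5]
eef_rot: [-3.141, 0.0, 0.986]
wrist_force: [0.5, 0.3, -0.2]
finger_gap: 0.5
finger_force: 0.0
```

>>> step_arm:
  increments:
    - [[0, 0, -0.16, 0, 0, 0, 1], [0, 0, -0.16, 0, 0, 0, 1], [0, 0, -0.16, 0, 0, 0, 1], [0, 0, -0.16, 0, 0, 0, 1], [0, 0, -0.16, 0, 0, 0, 1]]

```text
clock: 2.1
eef_pos: [354.7, -167.2, 404.5]
eef_rot: [-3.141, -0.0, 1.614]
wrist_force: [-0.6, -0.5, -0.2]
finger_gap: 0.3
finger_force: 0.0
```

>>> step_arm:
  increments:
    - [[0, 0, 0, 0.8, 0.48, 0, 1], [0, 0, 0, 0.8, 0.48, 0, 1], [0, 0, 0, 0.8, 0.48, 0, 1], [0, 0, 0, 0.8, 0.48, 0, 1], [0, 0, 0, 0.8, 0.5, 0, 1]]

```text
clock: 2.6
eef_pos: [445.7, -2.1, 404.5]
eef_rot: [-3.141, 0.0, 1.609]
wrist_force: [0.4, -0.2, -0.5]
finger_gap: 0.1
finger_force: 0.0
```

>>> step_arm:
  increments:
    - [[0, 0, 0, 0, 0, 0.6, 1], [0, 0, 0, 0, 0, 0.6, 1], [0, 0, 0, 0, 0, 0.6, 1], [0, 0, 0, 0, 0, 0.6, 1], [0, 0, 0, 0, 0, 0.6, 1]]

```text
clock: 3.1
eef_pos: [445.1, -3.6, 283.6]
eef_rot: [-3.141, -0.0, 1.609]
wrist_force: [0.5, 0.2, -0.4]
finger_gap: 0.6
finger_force: 0.0
```

>>> step_arm:
  increments:
    - [[0, 0, 0, 0.4, 0, 0, 1], [0, 0, 0, 0.4, 0, 0, 1], [0, 0, 0, 0.2, 0, 0, 1], [0, 0, 0, 0, 0, 0, 1]]

```text
clock: 3.5
eef_pos: [443.7, 36.9, 284.6]
eef_rot: [-3.141, -0.0, 1.61]
wrist_force: [-0.1, 0.3, 0.3]
finger_gap: 0.3
finger_force: 0.0
```

```bash
python3 - <<'E'
from h import *
d=cam("side");cv2.imwrite("pics/s1.png",cv2.resize(d["frame"][100:270,150:380,::-1],None,fx=3,fy=3));print(manip.read_state()["joints"])
E
```

```text
[-3.57154670e-04  2.17884403e-01  1.93237744e+00 -7.10128935e-05
  9.91348846e-01 -3.95890623e-02]
```

View pics/s1.png

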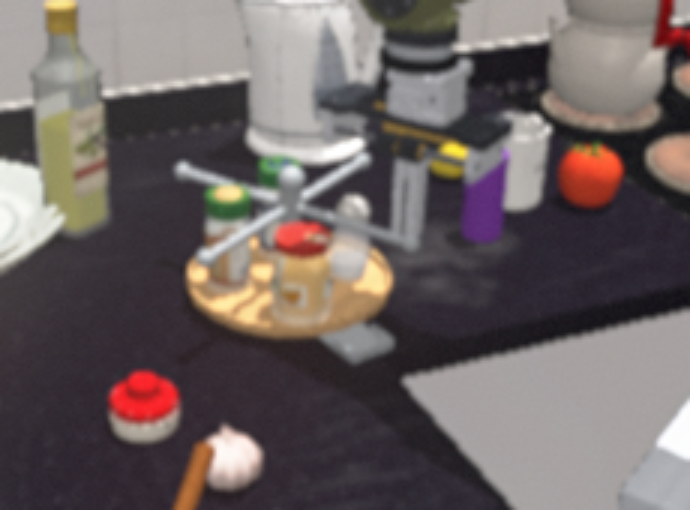

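The side view shows the closed fingers at (410,205), just behind the near arm's end at (408,240), clear of everything. Now the push.

>>> step_arm:
  increments:
    - [[0, 0, 0, 0.15, 0, 0, 1], [0, 0, 0, 0.15, 0, 0, 1], [0, 0, 0, 0.1, 0, 0, 1], [0, 0, 0, 0.1, 0, 0, 1], [0, 0, 0.033, 0.077, -0.006, 0, 1]]

```text
clock: 4.05
eef_pos: [442.6, 59.7, 284.6]
eef_rot: [-3.142, 0.0, 1.583]
wrist_force: [-1.2, -0.4, 0.8]
finger_gap: 0.4
finger_force: 0.4
```

>>> step_arm:
  increments:
    - [[0, 0, 0.05, 0.116, -0.01, 0, 1], [0, 0, 0.067, 0.155, -0.013, 0, 1], [0, 0, 0.067, 0.155, -0.013, 0, 1], [0, 0, 0.067, 0.155, -0.013, 0, 1], [0, 0, 0.067, 0.155, -0.013, 0, 1]]

```text
clock: 4.55
eef_pos: [442.7, 89.2, 284.6]
eef_rot: [-3.141, 0.0, 1.331]
wrist_force: [0.0, -2.0, -0.1]
finger_gap: 0.6
finger_force: 0.5
```

```bash
python3 - <<'E'
from h import *
s=manip.read_state();A=np.array([559.5,75.8]);p=np.array(s["eef_pos"][:2])-A;y=s["eef_rot"][2]
R=np.array([[np.cos(y),np.sin(y)],[np.sin(y),-np.cos(y)]]);print("axis in tool xy",-R.T@p,np.degrees(y),s["wrist_force"])
d=cam("top");cv2.imwrite("pics/t1.png",cv2.resize(d["frame"][120:230,195:305,::-1],None,fx=4,fy=4))
E
```

```text
axis in tool xy [ 14.66176482 116.69851848] 76.28423478972202 [ 0.03006975 -2.02253743 -0.05808263]
```

View pics/t1.png

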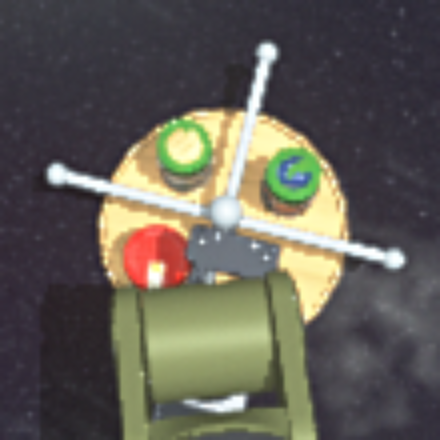

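The picture shows the carousel turned about 15° clockwise (right arm ball now at (396,258), top at (266,50)), all jars standing. Continuing.

>>> step_arm:
  increments:
    - [[0, 0, 0.067, 0.155, -0.013, 0, 1], [0, 0, 0.067, 0.155, -0.013, 0, 1], [0, 0, 0.067, 0.155, -0.013, 0, 1], [0, 0, 0.067, 0.155, -0.013, 0, 1], [0, 0, 0.067, 0.155, -0.013, 0, 1]]

```text
clock: 5.1
eef_pos: [450.6, 119.1, 284.6]
eef_rot: [-3.141, 0.0, 1.069]
wrist_force: [-1.2, -0.8, -0.7]
finger_gap: 0.9
finger_force: 0.4
```

>>> step_arm:
  increments:
    - [[0, 0, 0.067, 0.155, -0.013, 0, 1], [0, 0, 0.067, 0.155, -0.013, 0, 1], [0, 0, 0.067, 0.155, -0.013, 0, 1], [0, 0, 0.067, 0.155, -0.013, 0, 1], [0, 0, 0.067, 0.155, -0.013, 0, 1]]

```text
clock: 5.6
eef_pos: [466.2, 146.0, 284.5]
eef_rot: [-3.141, 0.001, 0.806]
wrist_force: [-1.4, -0.6, 0.7]
finger_gap: 0.6
finger_force: 0.5
```

>>> step_arm:
  increments:
    - [[0, 0, 0.067, 0.155, -0.013, 0, 1], [0, 0, 0.067, 0.155, -0.013, 0, 1], [0, 0, 0.067, 0.155, -0.013, 0, 1], [0, 0, 0.05, 0.116, -0.01, 0, 1], [0, 0, 0.033, 0.077, -0.006, 0, 1]]

```text
clock: 6.1
eef_pos: [484.5, 164.9, 284.5]
eef_rot: [-3.141, 0.0, 0.584]
wrist_force: [-1.6, 1.0, 0.3]
finger_gap: 0.6
finger_force: 0.5
```

```bash
python3 - <<'E'
from h import *
s=manip.read_state();A=np.array([559.5,75.8]);p=np.array(s["eef_pos"][:2])-A;y=s["eef_rot"][2]
R=np.array([[np.cos(y),np.sin(y)],[np.sin(y),-np.cos(y)]]);print("axis in tool xy",-R.T@p,np.degrees(y),s["wrist_force"])
d=cam("top");np.savez("top2.npz",**d);cv2.imwrite("pics/t2.png",cv2.resize(d["frame"][120:230,195:305,::-1],None,fx=4,fy=4))
A,g,P,r,a=measure(d)
A=np.array([559.5,75.8]);P=cast(d,pix(g),105)-A;r=np.hypot(*P.T);a=np.degrees(np.arctan2(P[:,1],P[:,0]))%360
for h0 in(28,118,208,298):
    da=(a-h0+180)%360-180;k=(abs(da)<12)&(r>30)&(r<155);print(h0,k.sum(),(h0+np.median(da[k])).round(2))
E
```

```text
axis in tool xy [ 13.43062399 115.64315033] 33.45183177292323 [-1.5842699   0.96914045  0.25398346]
disc [560.   75.5] 108.6
28 125 32.82
118 18 121.58
208 127 212.74
298 130 303.08
```

View pics/t2.png

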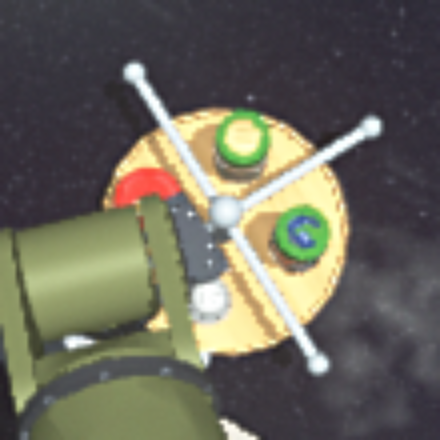

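It now needs about 7.5° more.

>>> step_arm:
  increments:
    - [[0, 0, 0.044, 0.103, -0.008, 0, 1], [0, 0, 0.044, 0.103, -0.008, 0, 1], [0, 0, 0.04, 0.09, -0.007, 0, 1], [0, 0, 0.022, 0.052, -0.004, 0, 1], [0, 0, 0.013, 0.03, -0.003, 0, 1]]

```text
clock: 6.65
eef_pos: [496.9, 173.5, 284.6]
eef_rot: [-3.142, 0.0, 0.456]
wrist_force: [-1.5, 0.7, -0.1]
finger_gap: 0.2
finger_force: 0.6
```

>>> step_arm:
  increments:
    - [[0, 0, 0, -0.2, 0, 0, 1], [0, 0, 0, -0.4, 0, 0, 1], [0, 0, 0, -0.4, 0, 0, 1], [0, 0, 0, -0.4, 0, 0, 1], [0, 0, 0, -0.2, 0, 0, 1]]

```text
clock: 7.15
eef_pos: [438.2, 144.7, 284.7]
eef_rot: [3.142, 0.0, 0.457]
wrist_force: [-0.2, -0.7, -0.2]
finger_gap: 0.6
finger_force: 0.0
```

```bash
cat > m.py <<'E'
from h import *
s=manip.read_state();print(s["clock"],s["eef_pos"],np.degrees(s["eef_rot"][2]))
d=cam("top")
cv2.imwrite("pics/t3.png",cv2.resize(d["frame"][120:230,195:305,::-1],None,fx=4,fy=4))
A,g,P,r,a=measure(d)
A=np.array([559.5,75.8]);P=cast(d,pix(g),105)-A;r=np.hypot(*P.T);a=np.degrees(np.arctan2(P[:,1],P[:,0]))%360
for h0 in(25,115,205,295):
    da=(a-h0+180)%360-180;k=(abs(da)<10)&(r>30)&(r<155);print(h0,k.sum(),(h0+np.median(da[k])).round(2),(h0+np.mean(da[k])).round(2))
E
python3 m.py
```

```text
7.15 [438.1748296  144.67255843 284.69646174] 26.167330834417633
disc [558.4  76.9] 110.1
25 128 25.21 25.21
115 124 114.67 114.6
205 127 205.21 205.14
295 126 295.34 295.33
```

>>> step_arm:
  increments:
    - [[0, 0, 0, 0, 0, -0.8, 1], [0, 0, 0, 0, 0, -0.8, 1], [0, 0, 0, 0, 0, -0.8, 1], [0, 0, 0, 0, 0, -0.6, 1], [0, 0, 0, 0, 0, 0, 1]]

```text
clock: 7.7
eef_pos: [439.7, 145.3, 407.8]
eef_rot: [3.14, -0.006, 0.457]
wrist_force: [0.2, 0.0, -0.7]
finger_gap: 0.6
finger_force: 0.0
```

>>> step_arm:
  increments:
    - [[0, 0, 0, 0, 0.9, 0, 1], [0, 0, 0, 0, 0.9, 0, 1], [0, 0, 0, 0, 0.9, 0, 1], [0, 0, 0, 0, 0.9, 0, 1], [0, 0, 0, 0, 0.9, 0, 1]]

```text
clock: 8.2
eef_pos: [519.3, -17.8, 403.6]
eef_rot: [-3.141, 0.001, 0.456]
wrist_force: [0.3, 1.1, 0.3]
finger_gap: 0.5
finger_force: 0.0
```

>>> step_arm:
  increments:
    - [[0, 0, 0, -0.2, 0.9, 0, 1], [0, 0, 0, -0.2, 0.9, 0, 1], [0, 0, 0, 0, 0.9, 0, 1], [0, 0, 0, 0, 0.5, 0, 1], [0, 0, 0, 0, 0, 0, 1]]

```text
clock: 8.7
eef_pos: [561.3, -140.3, 403.0]
eef_rot: [-3.141, 0.001, 0.454]
wrist_force: [-0.0, -0.0, -0.1]
finger_gap: 0.4
finger_force: 0.0
```

```bash
cat >> m.py <<'E'
p=pix(g);Q=cast(d,p,10);q=Q-A;rr=np.hypot(*q.T);aa=np.degrees(np.arctan2(q[:,1],q[:,0]))%360
k=(rr>108)&(rr<150)&(aa>140)&(aa<180);print("ledge",k.sum(),Q[k].mean(0).round(1),aa[k].mean().round(1))
S=cast(d,p,88)-A;k=np.hypot(*(S-64*np.array([np.cos(2.8),np.sin(2.8)])).T)<25;S=S[k].mean(0);print("salt",np.hypot(*S),np.degrees(np.arctan2(S[1],S[0])))
E
python3 m.py
```

```text
8.7 [ 561.29760406 -140.32239275  402.97067761] 26.016297415907484
disc [560.3  76.2] 108.3
25 129 25.18 25.19
115 131 114.86 114.75
205 113 205.1 205.17
295 112 295.34 295.38
ledge 181 [439.3 118.7] 160.3
salt 68.76731862000989 161.8887907525495
```

View pics/t3.png

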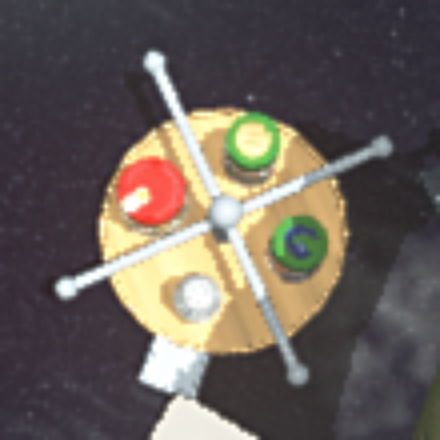

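The picture shows the salt cap at (198,297) directly behind the ledge at (172,365). The carousel is at 160.1° against the ledge's 160.3°, all jars are upright, and the arm is clear and at rest.

```bash
python3 -c "
from cell import workorder;print(workorder.sign_off())"
```

```text
the job is handed in; nothing more can be done
None
```

The salt shaker now stands straight behind the serving ledge, within about 2° by the last picture; all four jars are upright in their places, the arm is clear, and the job was handed in at about 9 s.

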